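Clear the caddy and turn the soft pan to the dryer

TASK

The yellow tool caddy stands in the way of the clay pan's handle: hang the caddy by its wooden handle across both prongs of the pegboard hook. Then put your fingertips on the bare rim of the banding wheel, press lightly (never hard) and drag the wheel round, until the pan's handle points straight at the mouth of the blue hot-air tool. The pan is still soft: do not touch it, let it bump into anything or shift on the wheel, and leave the other things on the bench where they are.

Things in the scene. Friction and masses are not known exactly. Their poses are not given: they have to be found in the camera images.
- caddy: Loose yellow plastic tool caddy: open box 150 mm long (its y), 85 mm wide (its x), 95 mm tall, holding a few tools that stick up to 130 mm above its underside; an upright bracket at each short end carries a round wooden dowel handle along its y. 0.25 to 0.45 kg. Origin: centre of its underside.
- caddy_bar (a point): Middle of the caddy's dowel handle, 183 mm above the caddy's underside. The dowel is 14 mm thick, runs along the caddy's y and is free for 71 mm to either side of this point. Axes as the caddy's.
- hook: Fixed two-pronged steel hook on the pegboard. Origin: on the board's face, midway between the prongs, on their centre line's height. Its -x points out of the board, y along it. Prongs: level, 8 mm thick, at y = +34 and -34 mm, 100 mm long, tips turned up by 16 mm (x = -100 to -108 mm). A dowel lying on both has its centre 11 mm above this origin. Its place and height on the board vary.
- pegboard: Fixed orange pegboard in a wooden stand, 460 mm wide, 290 mm tall. Origin: on its front face at bench height; its -x points out of the front.
- wheel_head: Flat metal head of the banding wheel, 250 mm across, 14 mm thick; its top lies 60 mm above the bench. It turns endlessly about its own vertical axis, needs about 0.1 N m to move (fingertips pressed on its rim with about 10 N drag it round) and stops when let go. Its foot is fixed. Origin: on the axis, centre of its underside, 46 mm above the bench.
- wheel_top (a point): Centre of the wheel head's top face, on the axis. From 78 to 125 mm from the axis the top face is bare metal all round, also under the pan's handle.
- pan: Loose pan of soft dark-brown clay, centred on the wheel head: round bowl 132 mm wide, 55 mm tall, with a stick handle 20 to 24 mm thick along its +x, whose centre line is 35 mm above the wheel head's top. It rides round with the wheel. About 0.55 kg. Origin: centre of its underside.
- handle_end (a point): Outer end of the pan's handle, 175 mm from the pan's centre (50 mm beyond the wheel's edge), 95 mm above the bench.
- nozzle (a point): Centre of the mouth of the hot-air tool's 34 mm steel nozzle, 95 mm above the bench, 205 mm from the wheel's axis and aimed at the axis. The blue tool, 230 mm long, lies level on a fixed cradle and reaches outwards from here.
- dry_spot (a point): Point 30 mm in front of the nozzle's mouth, towards the wheel's axis, 175 mm from the axis: where the end of the pan's handle belongs.
- dryer: The fixed hot-air tool with its cradle. Origin: on the wheel's axis at bench height; the tool lies along its +x, 205 to 436 mm from the origin.
- scrap_bucket: Fixed heavy black bucket of clay scraps, up to 190 mm wide, 170 mm tall, close by the wheel on the left; the pan's handle cannot pass it. Origin: centre of its underside.
- blue_mug: Blue glazed mug, 76 mm wide, 95 mm tall, with a handle; bystander. Origin: centre of its underside.
- green_pot: Light green pot, 100 mm wide, 90 mm tall; bystander. Origin: centre of its underside.
- cream_cup: White cup, 76 mm wide, 65 mm tall; bystander. Origin: centre of its underside.
- glaze_jar: White jar with a green screw cap, 68 mm wide, 85 mm tall; bystander. Origin: centre of its underside.
- loop_tool: Wooden-handled loop trimming tool lying on the bench, 150 mm long, 13 mm high; origin at the ferrule; bystander.
- wood_rib: Dark wooden rib, 100 x 50 x 8 mm, lying flat on the bench; bystander. Origin: centre of its underside.

How it is judged:
On the way, in this order (a step that is already met when the one before it is completed fails the run):
1. the caddy hangs by its handle on both prongs, let go (x of caddy_bar in the frame of hook between -0.102 and -0.01 m and y of caddy_bar in the frame of hook between -0.032 and 0.032 m and z of caddy_bar in the frame of hook between 0.006 and 0.018 m and angle between caddy's own z axis and vertical below 0.25 rad and contact force between caddy and hook above 1 N and contact force between caddy and the fingers below 0.1 N), for 0.2 s.
2. the fingers press on the wheel head (contact force between the fingers and wheel_head above 0.5 N), for 0.1 s.
3. the pan's handle points at the nozzle and the wheel is still (horizontal distance between handle_end and dry_spot below 0.022 m and linear speed of pan below 0.01 m/s and angular speed of wheel_head below 0.03 rad/s), for 0.2 s.
At the end, for the whole second after the job is handed in: The caddy hangs still by its dowel on both prongs (its middle within 32 mm of the hook's), upright and let go; the end of the pan's handle is within 22 mm (7 degrees) of the dry spot; pan and wheel are still, the pan level and within 10 mm of the wheel's centre (all of step 1 and all of step 3 and linear speed of caddy below 0.05 m/s and horizontal distance between pan and wheel_top below 0.01 m and angle between pan's own z axis and vertical below 0.05 rad); the robot touches nothing.
It fails at once if the robot touches the soft pan (contact force between pan and the fingers above 0.3 N or contact force between pan and the arm above 0.3 N).
It fails at once if the pan bumps into the caddy, bucket or hot-air tool (contact force between pan and caddy above 0.3 N or contact force between pan and scrap_bucket above 0.3 N or contact force between pan and dryer above 0.3 N).
It fails at once if the pan shifts on the wheel by more than 10 mm off its centre (horizontal distance between pan and wheel_top above 0.01 m).
It fails at once if the wheel is pressed harder than 60 N (contact force between the fingers and wheel_head above 60 N).
It fails at once if a bystander is moved by more than 25 mm (distance of any of blue_mug, green_pot, cream_cup, glaze_jar, loop_tool, wood_rib from where it was at the start of the episode above 0.025 m).
It also fails if it takes over 72 s, if anything falls off the work surface, if the arm or the gripper's body presses on something with over 40 N, if the wrist force passes 120 N, or if a joint passes its speed limit or range.

ROBOT

A 7-joint arm with a two-finger parallel gripper is mounted at the origin on the work surface. World frame = base frame: x ahead of the robot, y to its left, z up, the work surface at z = 0. Lengths are in m, angles in rad, forces in N, time in s.
With the tool pointing down it reaches from about 0.425 to 0.825 m from the base axis. Payload 3.6 kg.
Tool frame: the origin (TCP) lies where the fingers leave the gripper's body, on its centre line; the fingertips stand 73 mm ahead of it and the grasp point (between the pads) lies 54 mm ahead of it; z points along the fingers, y is the line along which they close (so a half turn about z gives the same grasp; the last joint's range is limited). The gripper opens to 85 mm and grips with 20 to 120 N. Pads are 22 mm wide; open, the fingers measure 114 mm over their backs; the gripper's body (76 mm by 85 mm) begins 54 mm behind the grasp point. The pads swing forward as they close: fully open they stand 13 mm farther back than shut.
Start: joints at [1.26, 0.615, -0.013, 1.423, 0.008, 1.103, -0.04], TCP at [0.183, -0.624, 0.304] pointing down, gripper open.
Joint ranges: [-3.12, 3.12], [-0.3, 2.06], [-1.34, 1.32], [0.26, 2.42], [-1.36, 4.5], [0.01, 1.98], [-2.84, 2.84]. Speed limits (rad/s): [2.79, 2.79, 3.14, 3.14, 3.14, 3.14, 3.14].

INTERFACE

Orientations are given as a unit quaternion [x, y, z, w].
In Python, from station import arm, snapshot, camera_info, ticket gives the robot as it stands. Calls block until the motion is done:
- arm.movep(position, orientation): joint-space move of the TCP to a pose.
- arm.line_to(position, velocity=0.15, ori=None): straight line of the TCP; ori=None keeps the orientation; velocity is the mean speed in m/s.
- arm.move_j(angles): joint-space move.
- arm.move_gripper(opening, effort=None): opening from 0.0 (shut) to 1.0 (fully open); effort is the grip in N (None keeps the last); returns when the fingers have stopped.
- arm.pause(seconds).
- arm.ik(position, orientation): joint angles nearest the present ones, or None.
- snapshot(name): name is "scene" or "top" or "wrist"; returns the picture (400x640x3 uint8, blue, green, red); there is no depth.
- camera_info(name): a dict with "fx", "fy", "cx", "cy" (pixels), "R" (3x3) and "t" (3): a world point X has camera coordinates R X + t; the wrist camera has in their place "T_tool_cam" (4x4, takes a point from camera to tool coordinates, whose origin is the TCP and whose axes are the flange's). Camera axes: x right, y down, z forward; pixel columns grow to the right and rows downward; lengths in m; the calibration is good to about 2 mm. A picture is of the moment at which its call begins: read the wrist's pose just before it. camera_info takes no time and is no camera call.
A pose or a line that the arm cannot do raises arm.MotionError and nothing moves.
- ticket.finish_job(): hands the job in; it is judged then, once.
Readings, each from a call of its own:
- arm.read_time(): time.
- arm.read_joint_positions(): joint angles.
- arm.read_dq(): joint speeds.
- arm.read_effort(): joint torques, N m.
- arm.read_tool_pos(): TCP position.
- arm.read_eef_rot(): TCP orientation.
- arm.read_ft_force(): force on the tool from outside, world axes, zero at the start.
- arm.read_wrist_torque(): the same for the moment, N m.
- arm.read_opening(): opening from 0.0 (shut) to 1.0 (fully open).
- arm.read_finger_force(): force on a finger pad.
Only numpy, scipy, OpenCV 4.12 (cv2) and the standard library are available. Lean on these libraries where they do the work, as an engineer would, in place of code of your own. Each camera call takes 0.05 s, during which the arm holds its last target. There are 200 camera calls.

## Working session

There is one attempt and no reset: what is moved stays moved. The work goes in short steps, each a Python script; the robot and the scene stay as the last script left them, time stands still between calls to the robot, and variables do not carry over. Pictures are saved under pics/ and viewed, at most 10 in all, crops included, and the job is handed in when it is done.

```bash
mkdir -p pics; ls; python3 - <<'E'
from station import arm, snapshot, camera_info
import cv2, numpy as np
for n in ("scene","top"):
    cv2.imwrite(f"pics/{n}0.png", snapshot(n)); c=camera_info(n)
    print(n,{k:np.round(np.array(v),4).tolist() for k,v in c.items()})
print({k:np.round(np.array(v),4).tolist() for k,v in camera_info("wrist").items()})
print(arm.read_tool_pos(),arm.read_eef_rot(),arm.read_time())
E
```

```text
pics
scene {'fx': 362.6113, 'fy': 362.6113, 'cx': 318.1581, 'cy': 198.7132, 'R': [[-0.2678, 0.9634, -0.0106], [0.7375, 0.1979, -0.6457], [-0.62, -0.1808, -0.7635]], 't': [0.1526, -0.3165, 1.5696]}
top {'fx': 390.1449, 'fy': 390.1449, 'cx': 315.4759, 'cy': 199.6884, 'R': [[0.0128, -0.9998, 0.0127], [-0.9982, -0.0135, -0.059], [0.0592, -0.0119, -0.9982]], 't': [-0.0239, 0.5486, 1.2318]}
{'fx': 318.2892, 'fy': 318.2892, 'cx': 318.9572, 'cy': 202.7785, 'T_tool_cam': [[-0.0006, -0.962, -0.2732, 0.0695], [1.0, -0.0003, -0.001, 0.0001], [0.0009, -0.2732, 0.9619, -0.07], [0.0, 0.0, 0.0, 1.0]]}
[ 0.1825074  -0.62331149  0.30285507] [ 9.89872601e-01  1.41953912e-01 -1.73516775e-04 -1.13561545e-03] 0.1
```

View pics/scene0.png

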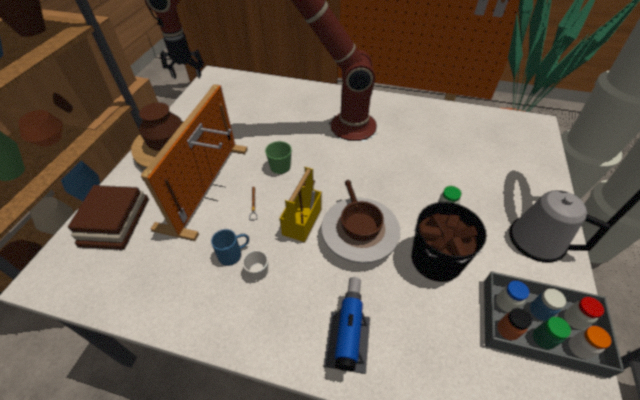

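View pics/top0.png

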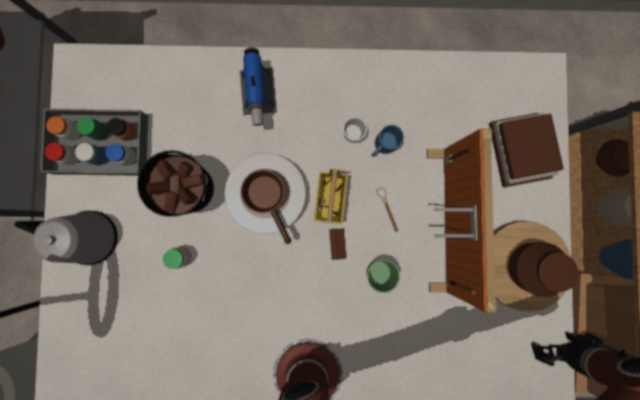

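Both views show the layout. In the top view, the wheel is at (265,193) with the pan handle pointing down-right to (288,240), and the bucket is on the left. The caddy is at (332,196), the dryer nozzle at (257,118), and the hook prongs run at x 440–477 on rows 207 and 236. The handle therefore has to go counter-clockwise through the caddy's place. Next I'll zoom in on the details.

```bash
python3 - <<'E'
import cv2, numpy as np
t=cv2.imread("pics/top0.png"); s=cv2.imread("pics/scene0.png")
def crop(im,x,y,w,h,k):
    c=cv2.resize(im[y:y+h,x:x+w],None,fx=k,fy=k,interpolation=cv2.INTER_CUBIC)
    return cv2.convertScaleAbs(c,alpha=1.4)
# each 400x300, scale 5 -> 80x60
a=crop(t,300,160,80,60,5); b=crop(t,415,190,80,60,5); c=crop(s,265,165,80,80*3//4,5)
d=crop(s,170,110,80,60,5)
cv2.imwrite("pics/z1.png",np.vstack([np.hstack([a,b]),np.hstack([c,d])]))
E
```

```text
(no output)
```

View pics/z1.png

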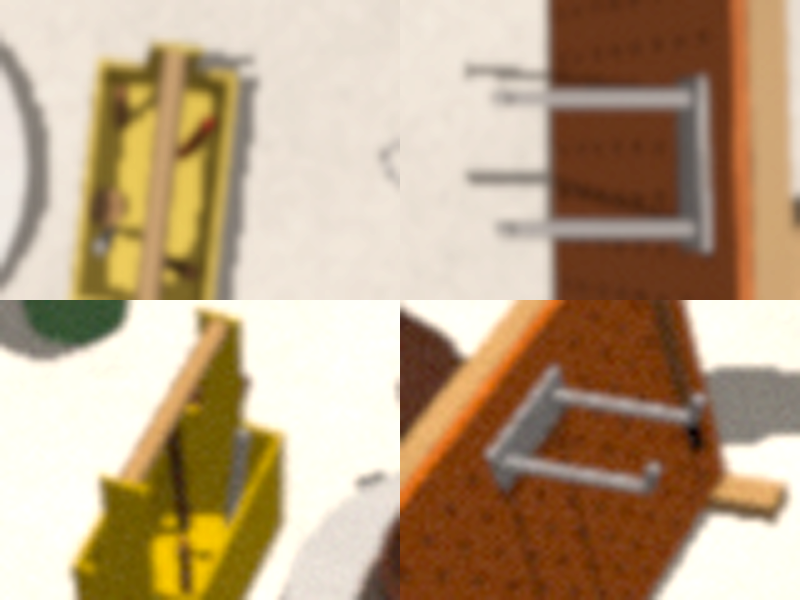

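The zoom shows the dowel from top px (335,170) to about (329,222), and in the scene view from (309,169) to (291,200). The prongs in the top view run (435,209)→(473,209) and (436,236)→(473,236). In the scene view they run (192,142)→(220,147) and (201,129)→(230,133).

```bash
cat > h.py <<'E'
import numpy as np, cv2
from scipy.spatial.transform import Rotation as Ro
from station import arm, snapshot, camera_info
def cam(n, p=None, q=None):
    """K-params, camera centre, camera->world rotation"""
    c=camera_info(n)
    if n=="wrist":
        T=np.array(c["T_tool_cam"]); Rt=Ro.from_quat(q).as_matrix()
        return c, Rt@T[:3,3]+p, Rt@T[:3,:3]
    R=np.array(c["R"]); return c, -R.T@np.array(c["t"]), R.T
def ray(C,px):
    c,o,R=C; d=R@np.array([(px[0]-c["cx"])/c["fx"],(px[1]-c["cy"])/c["fy"],1]); return o,d/np.linalg.norm(d)
def onz(C,px,z):
    o,d=ray(C,px); return o+d*(z-o[2])/d[2]
def tri(C1,p1,C2,p2):
    o1,d1=ray(C1,p1); o2,d2=ray(C2,p2)
    s=np.linalg.lstsq(np.c_[d1,-d2],o2-o1,rcond=None)[0]
    a,b=o1+s[0]*d1,o2+s[1]*d2
    return (a+b)/2, np.linalg.norm(a-b)
def proj(C,X):
    c,o,R=C; v=R.T@(np.asarray(X)-o); return np.array([c["fx"]*v[0]/v[2]+c["cx"],c["fy"]*v[1]/v[2]+c["cy"]])
def blob(m):
    n,l,s,c=cv2.connectedComponentsWithStats(m.astype(np.uint8)); i=1+np.argmax(s[1:,4]); return l==i
E
python3 - <<'E'
from h import *
np.set_printoptions(precision=4,suppress=True)
T,S=cam("top"),cam("scene"); print("cams",T[1],S[1])
for n,a,b in [("root+x",(473,209.6),(192,142)),("tip+x",(436,209.4),(220,147)),("root-x",(473,235.8),(201,129)),("tip-x",(437,235.8),(229.6,133)),
  ("dowel+x",(334.8,171),(291,199)),("dowel-x",(329,221),(309,170))]:
    print(n,*tri(T,a,S,b))
t=cv2.imread("pics/top0.png").astype(int); hsv=cv2.cvtColor(t.astype(np.uint8),cv2.COLOR_BGR2HSV).astype(int)
# wheel outline: edge points along rays from centre, darker shadow -> print radial grey at several angles
def seg(m,x0,y0,x1,y1):
    k=np.zeros(m.shape,bool); k[y0:y1,x0:x1]=1; return m&k
brown=blob(seg((t[...,2]-t[...,0]>20)&(t[...,2]<140),220,150,310,250))
ys,xs=np.nonzero(brown); print("pan",xs.min(),xs.max(),ys.min(),ys.max())
# bowl / handle: distance from bowl centre
d=cv2.distanceTransform(brown.astype(np.uint8),cv2.DIST_L2,5); cy,cx=np.unravel_index(d.argmax(),d.shape); print("bowl",cx,cy,d.max())
far=np.hypot(xs-cx,ys-cy)>d.max()+6; hx,hy=xs[far],ys[far]
print("handle far px",hx[np.argmax(np.hypot(hx-cx,hy-cy))],hy[np.argmax(np.hypot(hx-cx,hy-cy))])
v=cv2.fitLine(np.c_[hx,hy].astype(np.float32),cv2.DIST_L2,0,.01,.01).ravel(); print("hline",v)
# handle line in world at z=.095
p0,p1=[onz(T,v[2:]+k*v[:2],.095) for k in(-10,10)]; print("hline w",p0,p1)
# wheel edge: grey head vs tan bench by saturation
g=cv2.cvtColor(t.astype(np.uint8),cv2.COLOR_BGR2GRAY)
rgb=seg((np.abs(t[...,2]-t[...,0])<8)&(g>120),215,145,315,240)|seg(brown,215,145,315,240)
w=blob(rgb); w=cv2.morphologyEx(w.astype(np.uint8),cv2.MORPH_OPEN,cv2.getStructuringElement(cv2.MORPH_ELLIPSE,(31,31)))
cn=max(cv2.findContours(w,0,1)[0],key=len); e=cv2.fitEllipse(cn); print("wheel",e, onz(T,e[0],.06), onz(T,np.array(e[0])+[e[1][0]/2,0],.06))
blue=blob(seg((hsv[...,0]>100)&(hsv[...,0]<125)&(hsv[...,1]>130),220,40,290,130)); ys,xs=np.nonzero(blue); print("blue",xs.min(),xs.max(),ys.min(),ys.max())
v=cv2.fitLine(np.c_[xs,ys].astype(np.float32),cv2.DIST_L2,0,.01,.01).ravel();print("dryer line",v)
yl=blob(seg((hsv[...,0]>18)&(hsv[...,0]<35)&(hsv[...,1]>130),300,160,360,235)); ys,xs=np.nonzero(yl); print("caddy",cv2.minAreaRect(np.c_[xs,ys].astype(np.float32)))
m=np.hstack([cv2.resize(g[100:250,215:315],None,fx=4,fy=4),cv2.resize(np.where(w[100:250,215:315]>0,255,g[100:250,215:315]//2).astype(np.uint8),None,fx=4,fy=4)])
cv2.imwrite("pics/z2.png",m)
E
```

```text
cams [ 0.475  -0.0018  1.2622] [1.2475 0.1993 0.9957]
root+x [ 0.5145 -0.4264  0.2437] 0.0026402029178217165
tip+x [ 0.5139 -0.3294  0.2443] 0.0013635096381673228
root-x [ 0.4466 -0.4286  0.2414] 0.001297798067232712
tip-x [ 0.4446 -0.3302  0.2445] 0.004189757719379588
dowel+x [ 0.6182 -0.0664  0.1942] 0.000723241527202408
dowel-x [ 0.4805 -0.0528  0.1825] 7.006144696442401e-05
pan 241 289 169 242
bowl 266 191 18.781397
handle far px 288 242
hline [  0.7403   0.6723 273.9825 222.5906]
hline w [0.4939 0.1296 0.095 ] [0.4544 0.0848 0.095 ]
wheel ((266.36456298828125, 190.6342315673828), (36.795597076416016, 38.3213005065918), 4.584649085998535) [0.5722 0.1358 0.06  ] [0.573  0.0791 0.06  ]
blue 244 264 52 103
dryer line [  0.0971   0.9953 253.5267  78.0035]
caddy ((323.41461181640625, 194.76829528808594), (12.699625968933105, 51.12980651855469), 6.340191841125488)
```

View pics/z2.png

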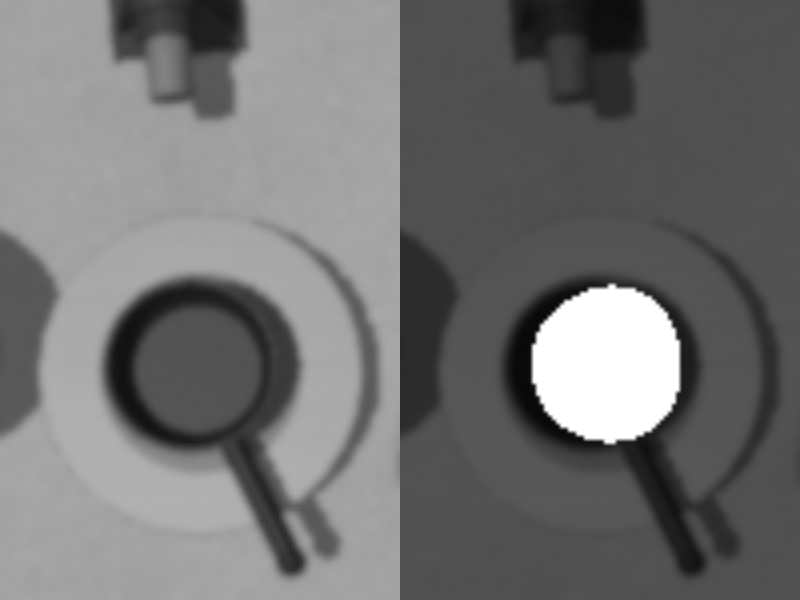

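The head's outline is at top px 224.8–305.5 horizontally and 153.8–232.5 vertically, so its centre is about (265.1,193.1) and its size checks. The nozzle mouth is at (257,125) and the handle end at (288,241). The prongs are at z≈0.2435, 69 mm apart and 98 mm long, which is plausible. The dowel is near (0.549,−0.060,0.188). I'll move now and refine with the wrist camera.

```bash
python3 - <<'E'
from h import *
np.set_printoptions(precision=4,suppress=True)
T=cam("top")
c=onz(T,(265.1,193.1),.06); n=onz(T,(257.3,124.5),.1); h=onz(T,(287.8,241),.095)
ang=lambda v:np.degrees(np.arctan2(v[1],v[0]))
print("wheel",c,"nozzle",n,np.hypot(*(n-c)[:2]),ang(n-c),"handle",h,np.hypot(*(h-c)[:2]),ang(h-c))
# other things (tops): 
q=(Ro.from_euler('z',-5.6,degrees=True)*Ro.from_quat([1,0,0,0])).as_quat()
p=arm.read_tool_pos(); arm.line_to([p[0],p[1],.43],.25)
for k,dy in enumerate((0.06,-0.06)):
    P=[.53,-.06+dy,.40]
    if k==0: print(arm.ik(P,q)); arm.movep(P,q)
    else: arm.line_to(P,.2)
    arm.pause(.3)
    p,r=arm.read_tool_pos(),arm.read_eef_rot(); np.save(f"w{k}.npy",np.r_[p,r]); print(p,r)
    cv2.imwrite(f"pics/w{k}.png",snapshot("wrist"))
print(arm.read_time(),arm.read_ft_force(),arm.read_joint_positions())
a=[cv2.resize(cv2.imread(f"pics/w{k}.png"),(480,300)) for k in(0,1)]
cv2.imwrite("pics/w01.png",np.vstack(a))
E
```

```text
wheel [0.5645 0.1396 0.06  ] nozzle [0.7685 0.1625 0.1   ] 0.20521671490306626 6.4331130861781824 handle [0.42   0.0651 0.095 ] 0.162645864031317 -152.7475023230108
[ 0.2584  0.3691 -0.4338  1.606   0.1633  1.2025 -1.8772]
[ 0.5301 -0.0003  0.4   ] [ 0.9988 -0.0491  0.      0.    ]
[ 0.5301 -0.1188  0.4001] [ 0.9989 -0.0478  0.0001 -0.0001]
4.7417 [-0.8642 -0.8963  0.3273] [ 0.4508  0.3881 -0.3994  1.5717  0.1576  1.2136 -1.6442]
```

View pics/w01.png

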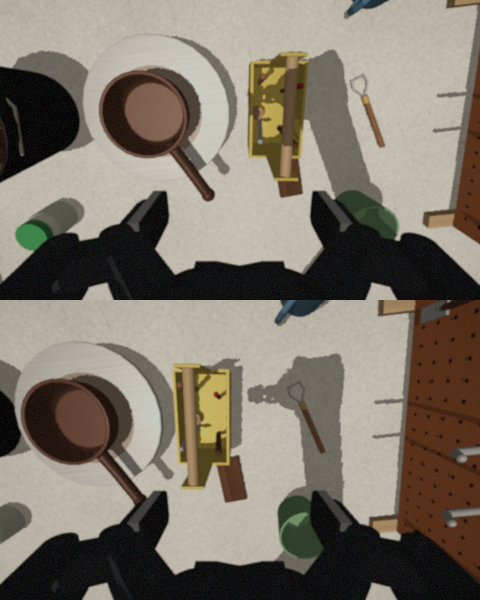

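The wrist views (480×300 each) show the dowel at (293,55)–(287,178) in the first and (184,66)–(192,187) in the second. The nozzle distance comes out at 205 mm, which checks. I'll refine the dowel with a wood mask and triangulate.

```bash
python3 - <<'E'
from h import *
np.set_printoptions(precision=4,suppress=True)
k=4/3; guess=[((293,55),(287,178)),((184,66),(192,187))]
C=[];E=[]
for i in (0,1):
    w=np.load(f"w{i}.npy"); C.append(cam("wrist",w[:3],w[3:]))
    im=cv2.imread(f"pics/w{i}.png"); hsv=cv2.cvtColor(im,cv2.COLOR_BGR2HSV)
    a,b=[np.array(g)*k for g in guess[i]]
    m=np.zeros(im.shape[:2],np.uint8); cv2.line(m,tuple(a.astype(int)),tuple(b.astype(int)),255,30)
    print([hsv[int((a+f*(b-a))[1]),int((a+f*(b-a))[0])].tolist() for f in(.2,.5,.8)], hsv[int(((a+b)/2)[1]),int(((a+b)/2)[0])+(-25 if i==0 else 25)])
    wd=(m>0)&(hsv[...,1]>60)&(hsv[...,1]<150)&(hsv[...,2]>100)&(hsv[...,0]<22)
    ys,xs=np.nonzero(blob(wd)); L=cv2.fitLine(np.c_[xs,ys].astype(np.float32),cv2.DIST_HUBER,0,.01,.01).ravel()
    s=(xs-L[2])*L[0]+(ys-L[3])*L[1]; lo,hi=np.percentile(s,[.5,99.5]); e=[L[2:]+lo*L[:2],L[2:]+hi*L[:2]]
    e.sort(key=lambda p:p[1]); print(i,e,len(xs)/(hi-lo)); E.append(e)
P=[]
for j in (0,1):
    X,g=tri(C[0],E[0][j],C[1],E[1][j]); P.append(X); print(X,g)
d=P[0]-P[1]; print("mid",(P[0]+P[1])/2,"len",np.linalg.norm(d),"yaw",np.degrees(np.arctan2(d[1],d[0])))
S=[onz(cc,(e[0]+e[1])/2,.19) for cc,e in zip(C,E)]; print("onz",S)
# pan/wheel check from wrist w0: top of the wheel centre & handle end
T=cam("top"); print("wheel top in w0/w1 px (480)",proj(C[0],[.5645,.1396,.06])/k,proj(C[1],[.5645,.1396,.06])/k, "dowel in top", [proj(T,p) for p in P])
E
```

```text
[[18, 111, 94], [16, 106, 91], [17, 107, 165]] [ 24 144 189]
0 [array([381.9279, 193.2149]), array([379.747 , 236.0233])] 15.374235188590186
[[17, 102, 162], [17, 98, 167], [17, 101, 166]] [ 22 163 103]
1 [array([249.7931,  90.5315]), array([257.1557, 246.366 ])] 15.056884985697163
[ 0.5839 -0.0639  0.3021] 0.08065579454163056
[ 0.4805 -0.0536  0.1854] 0.0007295323133731647
mid [ 0.5322 -0.0587  0.2438] len 0.15629239735083875 yaw -5.664856245951301
onz [array([ 0.5031, -0.0549,  0.19  ]), array([ 0.5572, -0.0627,  0.19  ])]
wheel top in w0/w1 px (480) [155.9688 114.0499] [ 88.2964 120.5044] dowel in top [array([336.1901, 178.9921]), array([329.3288, 221.0212])]
```

```bash
cat > g.py <<'E'
from h import *
np.set_printoptions(precision=4,suppress=True)
k=4/3; guess=[((293,55),(287,178)),((184,66),(192,187))]
C=[];E=[]
for i in (0,1):
    w=np.load(f"w{i}.npy"); C.append(cam("wrist",w[:3],w[3:]))
    hsv=cv2.cvtColor(cv2.imread(f"pics/w{i}.png"),cv2.COLOR_BGR2HSV)
    a,b=[np.array(g)*k for g in guess[i]]
    m=np.zeros(hsv.shape[:2],np.uint8); cv2.line(m,tuple(a.astype(int)),tuple(b.astype(int)),255,30)
    wd=(m>0)&(hsv[...,1]>60)&(hsv[...,1]<135)&(hsv[...,2]>70)&(hsv[...,0]<21)
    ys,xs=np.nonzero(blob(wd)); L=cv2.fitLine(np.c_[xs,ys].astype(np.float32),cv2.DIST_HUBER,0,.01,.01).ravel()
    s=(xs-L[2])*L[0]+(ys-L[3])*L[1]; lo,hi=np.percentile(s,[.5,99.5]); e=[L[2:]+lo*L[:2],L[2:]+hi*L[:2]]
    e.sort(key=lambda p:p[1]); print(i,e,len(xs)/(hi-lo)); E.append(e)
P=[tri(C[0],E[0][j],C[1],E[1][j])[0] for j in (0,1)]
d=P[0]-P[1]; mid=(P[0]+P[1])/2; yaw=np.arctan2(d[1],d[0]); L=np.linalg.norm(d)
print(P,"mid",mid,"len",L,"yaw",np.degrees(yaw))
T=cam("top"); print("pot",onz(T,(382,273),.09),"mug",onz(T,(389,138),.095),"cup",onz(T,(355,130),.065))
assert .175<mid[2]<.198 and .125<L<.165 and abs(mid[0]-.549)<.012 and abs(mid[1]+.06)<.008
q=(Ro.from_euler('z',yaw)*Ro.from_quat([1,0,0,0])).as_quat()
arm.line_to([mid[0],mid[1],.34],.2,ori=q)
arm.line_to([mid[0],mid[1],mid[2]+.054],.1)
f0=arm.read_ft_force(); arm.move_gripper(0,60)
print("grip",arm.read_opening(),arm.read_finger_force(),"f0",f0)
p=arm.read_tool_pos(); arm.line_to([p[0],p[1],p[2]+.04],.1); arm.pause(.2)
print("lift",arm.read_ft_force(),arm.read_opening(),arm.read_tool_pos(),arm.read_time())
cv2.imwrite("pics/s1.png",np.vstack([snapshot("scene")[60:360,100:500],snapshot("top")[50:350,215:615]]))
E
python3 g.py
```

```text
0 [array([389.83  ,  75.6452]), array([379.7185, 234.9453])] 15.768628517066299
1 [array([250.2605,  90.8368]), array([257.7993, 246.0632])] 16.60775389507264
[array([ 0.6226, -0.0688,  0.1847]), array([ 0.4805, -0.0539,  0.1838])] mid [ 0.5515 -0.0614  0.1843] len 0.14287270818457512 yaw -6.0079517297896725
pot [ 0.3281 -0.217   0.09  ] mug [ 0.7346 -0.2363  0.095 ] cup [ 0.7648 -0.1363  0.065 ]
grip 0.13510661192756807 58.395286202430725 f0 [-0.7556 -0.2933  1.4015]
lift [-0.3626  0.467  -2.817 ] 0.14327980428919174 [ 0.551  -0.0616  0.2775] 7.9083
```

The dowel is 143 mm long at z 0.184, and the lift weight is about 0.43 kg, so all of it checks. I'll carry it to the hook and insert the dowel above the tips.

```bash
python3 - <<'E'
from h import *
np.set_printoptions(precision=4,suppress=True)
q=[1,0,0,0]; hx=.480
p=arm.read_tool_pos(); arm.line_to([p[0],p[1],.37],.15)
arm.line_to([hx,-.22,.37],.15,ori=q)
arm.line_to([hx,-.25,.337],.12)
f0=arm.read_ft_force(); print("f0",f0)
for y in np.arange(-.28,-.371,-.03):
    arm.line_to([hx,y,.337],.1); f=arm.read_ft_force(); print(y,f)
    if np.linalg.norm(f-f0)>8: print("contact!"); break
arm.pause(.3)
s=snapshot("scene");t=snapshot("top")
cr=lambda im,x,y:cv2.resize(im[y:y+100,x:x+133],(532,300),interpolation=cv2.INTER_CUBIC)
cr=lambda im,x,y:cv2.resize(im[y:y+75,x:x+150],(600,300),interpolation=cv2.INTER_CUBIC)
cv2.imwrite("pics/i1.png",cv2.convertScaleAbs(np.vstack([cr(s,140,95),cr(t,370,180)]),alpha=1.5)); print(arm.read_time(),arm.read_tool_pos())
E
```

```text
f0 [ 0.8456  0.7109 -3.2804]
-0.28 [-0.1693  0.052  -1.7444]
-0.31000000000000005 [-0.4346  0.2482 -2.6114]
-0.3400000000000001 [-0.8114 -0.1037 -2.3037]
-0.3700000000000001 [ 0.6608  0.8173 -2.817 ]
12.8 [ 0.4801 -0.3696  0.3371]
```

View pics/i1.png

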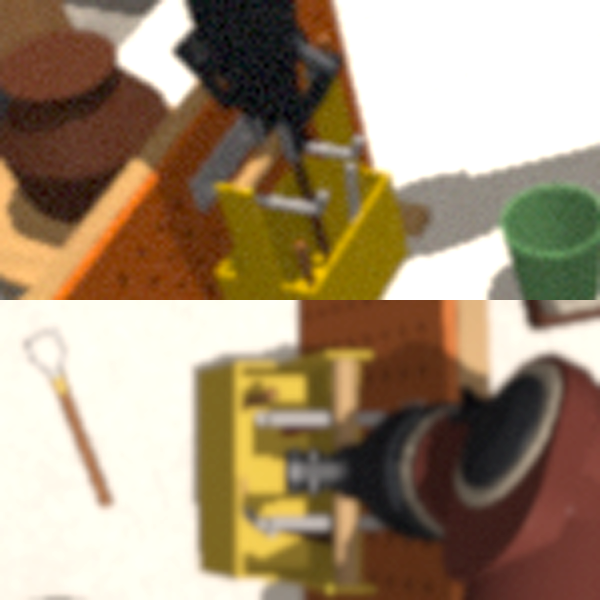

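Both prongs lie between the brackets, under the dowel and over the box. In the lower crop the fingers are at row 470, midway between the prongs at 418 and 523. I'll lower until the hook takes the weight.

```bash
python3 - <<'E'
from h import *
np.set_printoptions(precision=4,suppress=True)
x,y,z=arm.read_tool_pos(); f0=np.mean([arm.read_ft_force() for _ in range(5)],0)
arm.line_to([x,y,.316],.06)
z=.316
while z>.303:
    z-=.002; arm.line_to([x,y,z],.03); f=arm.read_ft_force(); print(round(z,4),f-f0)
    if f[2]-f0[2]>4.5: break
arm.move_gripper(.45); arm.pause(.3); print(arm.read_opening(),arm.read_ft_force())
x,y,z=arm.read_tool_pos(); arm.line_to([x,y,z+.06],.06); arm.line_to([x,y+.1,.43],.2)
q=[1,0,0,0]; arm.line_to([.5,-.08,.43],.25)
print(arm.read_time(),arm.read_ft_force())
s=snapshot("scene");t=snapshot("top");cv2.imwrite("pics/t2.png",t);cv2.imwrite("pics/s2.png",s)
cr=lambda im,x,y:cv2.resize(im[y:y+75,x:x+150],(600,300),interpolation=cv2.INTER_CUBIC)
cv2.imwrite("pics/i2.png",cv2.convertScaleAbs(np.vstack([cr(s,140,95),cr(t,370,180)]),alpha=1.5))
E
```

```text
0.314 [-0.158   0.8322  0.8394]
0.312 [-0.5865 -1.     -0.1159]
0.31 [-0.7459  0.5366  0.3788]
0.308 [-2.2392  0.5301  7.814 ]
0.44822318517475573 [0.8814 0.1715 1.3605]
17.7833 [-0.0907 -0.2054  0.8006]
```

View pics/i2.png

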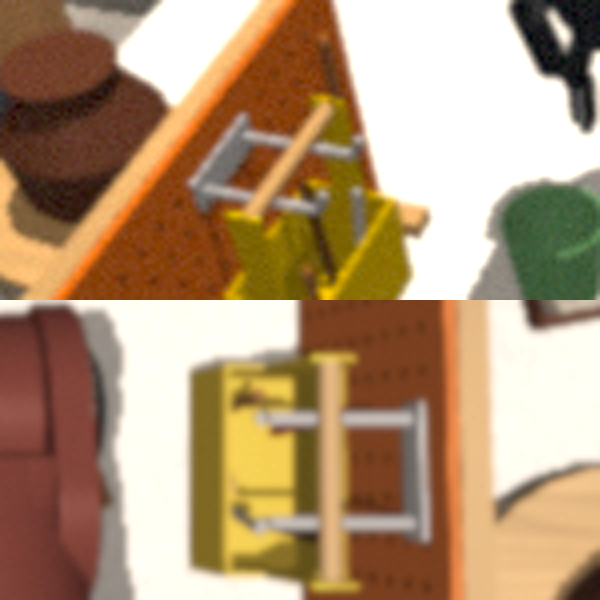

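The caddy hangs level on both prongs: in the lower crop the dowel spans rows 355–588, centred on 471, the same as the prongs. Now the wheel. I'll check the IK for a fingertip arc with the fingers tangential, then press and drag.

```bash
cat >> h.py <<'E'
W=np.array([.5645,.1396]); 
def quat(th,off): return (Ro.from_euler('z',th+off,degrees=True)*Ro.from_quat([1,0,0,0])).as_quat()
def pos(th,z,r=.107): return [W[0]+r*np.cos(np.radians(th)),W[1]+r*np.sin(np.radians(th)),z]
E
python3 - <<'E'
from h import *
np.set_printoptions(precision=2,suppress=True)
arm.move_gripper(0)
print(arm.read_joint_positions())
for off in (0,180,-180,90,-90):
    for th in (140,180,220,260,300): print(off,th,arm.ik(pos(th,.135),quat(th,off)))
T=cam("top"); print(onz(T,(176,183),.16),onz(T,(174,258),.085))
E
```

```text
[ 0.45  0.31 -0.46  1.61  0.14  1.26 -1.61]
0 140 [ 0.05  0.8  -0.81  1.94  0.84  0.78 -0.37]
0 180 [ 0.23  0.8  -0.91  2.06  0.95  0.77  0.29]
0 220 [ 0.49  0.93 -1.15  2.04  1.09  0.98  1.01]
0 260 [-0.55  0.81  0.75  1.91 -0.8   0.75 -2.65]
0 300 [-0.33  0.79  0.37  1.69 -0.39  0.73 -2.38]
180 140 [-0.57  0.67  0.18  1.96 -0.22  0.53 -2.51]
180 180 [-0.11  0.64 -0.35  2.07  0.44  0.5  -2.35]
180 220 [ 0.07  0.66 -0.4   2.05  0.49  0.53 -1.55]
180 260 [ 0.24  0.74 -0.54  1.88  0.59  0.68 -0.83]
180 300 [ 0.32  0.89 -0.76  1.67  0.75  0.91 -0.23]
-180 140 [-0.57  0.67  0.18  1.96 -0.22  0.53 -2.51]
-180 180 [-0.11  0.64 -0.35  2.07  0.44  0.5  -2.35]
-180 220 [ 0.07  0.66 -0.4   2.05  0.49  0.53 -1.55]
-180 260 [ 0.24  0.74 -0.54  1.88  0.59  0.68 -0.83]
-180 300 [ 0.32  0.89 -0.76  1.67  0.75  0.91 -0.23]
90 140 [ 0.2   0.97 -1.15  1.93  1.07  1.03  0.99]
90 180 [-0.71  0.68  0.56  2.09 -0.69  0.55 -2.79]
90 220 [-0.31  0.63  0.18  2.06 -0.23  0.47 -2.4 ]
90 260 [ 0.1   0.7  -0.32  1.89  0.36  0.61 -2.19]
90 300 [ 0.15  0.8  -0.45  1.67  0.46  0.77 -1.56]
-90 140 [-0.16  0.7  -0.45  1.94  0.51  0.61 -1.64]
-90 180 [ 0.02  0.68 -0.55  2.07  0.65  0.57 -0.99]
-90 220 [ 0.28  0.73 -0.72  2.04  0.79  0.67 -0.28]
-90 260 [ 0.45  0.87 -0.93  1.88  0.91  0.89  0.45]
-90 300 [ 0.47  1.06 -1.15  1.66  1.05  1.16  1.12]
[0.58 0.38 0.16] [0.36 0.4  0.08]
```

```bash
cat > drag.py <<'E'
from h import *
def fz(n=4): return np.mean([arm.read_ft_force()[2] for _ in range(n)])
def press(th,off,z0=.137,target=9):
    arm.line_to(pos(th,z0),.12); arm.pause(.2); b=fz(8); z=z0; F=0
    while F<target-2 and z>.126:
        z-=.0007; arm.line_to(pos(th,z),.02); F=fz()-b
    print("pressed",round(z,4),round(F,1)); return z,b
def drag(th0,th1,off,z,b,target=10,step=5):
    n=int(np.ceil(abs(th1-th0)/step)); log=[]
    for th in np.linspace(th0,th1,n+1)[1:]:
        arm.line_to(pos(th,z),.07,ori=quat(th,off)); f=arm.read_ft_force(); F=f[2]-b
        log.append(round(F,1)); z-=np.clip((target-F)*6e-5,-.0005,.0003)
        if F>30 or np.hypot(*f[:2])>25: print("STOP",f); break
    print("F",log,"z",round(z,4),"th",th); return z,th
def lift(th): arm.pause(.15); p=arm.read_tool_pos(); arm.line_to([p[0],p[1],p[2]+.05],.1)
E
python3 - <<'E'
from drag import *
off=180
arm.movep(pos(147,.25),quat(147,off))
z,b=press(147,off)
z,th=drag(147,187,off,z,b)
print(arm.read_time(),arm.read_tool_pos(),arm.read_ft_force())
s=snapshot("scene");t=snapshot("top"); cv2.imwrite("pics/s3.png",s);cv2.imwrite("pics/t3.png",t)
cr=lambda im,x,y:cv2.resize(im[y:y+150,x:x+200],(600,450),interpolation=cv2.INTER_CUBIC)[:300]
cr=lambda im,x,y:cv2.resize(im[y:y+100,x:x+200],(600,300),interpolation=cv2.INTER_CUBIC)
cv2.imwrite("pics/d1.png",cv2.convertScaleAbs(np.vstack([cr(s,280,160),cr(t,200,150)]),alpha=1.4))
E
```

```text
pressed 0.1314 9.2
F [np.float64(8.7), np.float64(9.0), np.float64(9.6), np.float64(9.6), np.float64(9.7), np.float64(9.7), np.float64(10.2), np.float64(10.1)] z 0.1312 th 187.0
25.15 [0.46001278 0.12636929 0.13265136] [-0.52561656 -1.54908776 10.38287534]
```

View pics/d1.png

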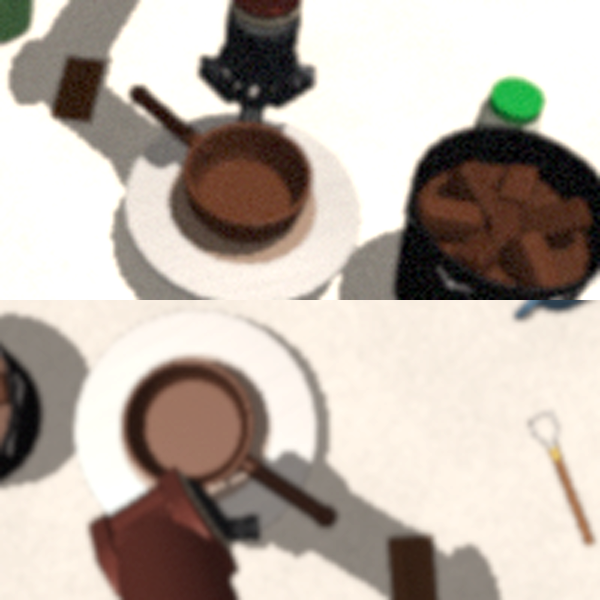

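The wheel turns with the fingers at about 10 N. The handle end is now at top px (310,223), well clear of the gripper. I'll continue the drag to just short of the target and measure again.

```bash
cat > meas.py <<'E'
from h import *
def handle(im, n="top"):
    """handle end px: farthest point of brown mask from wheel centre -> world at z=.095"""
    C=cam(n); c=proj(C,[*W,.095]); i=im.astype(int)
    m=((i[...,2]-i[...,0]>15)&(i[...,2]<130)).astype(np.uint8)
    yy,xx=np.mgrid[:400,:640]; P=np.zeros((400,640))
    ring=[]   # per angle: count of brown pixels 80..165 mm from the axis at z=.095
    for a in np.arange(0,360,.5):
        px=[proj(C,[W[0]+r*np.cos(np.radians(a)),W[1]+r*np.sin(np.radians(a)),.095]) for r in np.arange(.085,.17,.005)]
        ring.append(np.mean([m[int(round(p[1])),int(round(p[0]))] for p in px]))
    r=np.array(ring); return r
def best(r):
    k=np.flatnonzero(r>=.75*r.max()); return r.max(), (k*.5).tolist()
E
python3 - <<'E'
from drag import *
from meas import *
print("start",best(handle(cv2.imread("pics/top0.png")))); print("40",best(handle(cv2.imread("pics/t3.png"))))
off=180; z=arm.read_tool_pos()[2]-.0014; b=0.8
z,th=drag(187,292,off,.1312,.8)
lift(th); arm.line_to([.45,-.12,.3],.25,ori=quat(292,off)); print(arm.read_time())
t=snapshot("top"); cv2.imwrite("pics/t4.png",t); s=snapshot("scene"); cv2.imwrite("pics/s4.png",s); print("now",best(handle(t)),best(handle(s,"scene")))
cr=lambda im,x,y:cv2.resize(im[y:y+120,x:x+240],(600,300),interpolation=cv2.INTER_CUBIC)
cv2.imwrite("pics/d2.png",cv2.convertScaleAbs(np.vstack([cr(s,270,170),cr(t,200,100)]),alpha=1.4))
E
```

```text
start (np.float64(1.0), [204.0, 204.5, 205.0, 205.5, 206.0, 206.5, 207.0, 207.5, 208.0, 208.5, 209.0, 209.5, 210.0, 210.5])
40 (np.float64(1.0), [142.0, 142.5, 143.0, 143.5, 144.0, 144.5, 145.0, 145.5, 146.0, 146.5, 147.0, 147.5, 148.0, 148.5, 149.0, 149.5, 150.0, 150.5, 151.0, 151.5, 152.0, 152.5, 153.0, 153.5, 154.0, 154.5, 155.0, 155.5, 156.0, 156.5, 157.0, 157.5, 158.0, 158.5, 159.0, 159.5, 160.0, 160.5, 161.0, 161.5, 162.0, 162.5, 163.0, 163.5, 164.0, 164.5, 165.0, 165.5, 166.0, 166.5, 167.0, 167.5, 168.0, 168.5, 169.0, 169.5, 170.0, 170.5, 171.0, 171.5, 172.0, 172.5, 173.0, 173.5, 174.0, 174.5, 175.0, 175.5, 176.0, 176.5, 177.0, 177.5, 178.0, 178.5, 179.0, 179.5, 180.0, 180.5, 181.0, 181.5, 182.0, 182.5, 183.0, 183.5, 184.0, 184.5, 185.0, 185.5, 186.0, 186.5, 187.0, 187.5, 188.0, 188.5, 189.0, 189.5, 190.0, 190.5, 191.0, 191.5, 192.0, 235.5, 236.0, 236.5, 237.0, 237.5, 238.0, 238.5])
F [np.float64(9.8), np.float64(9.6), np.float64(9.4), np.float64(9.7), np.float64(9.9), np.float64(10.7), np.float64(9.0), np.float64(8.7), np.float64(10.0), np.float64(8.6), np.float64(9.7), np.float64(9.5), np.float64(9.0), np.float64(7.6), np.float64(8.7), np.float64(9.3), np.float64(8.3), np.float64(9.4), np.float64(9.9), np.float64(9.2), np.float64(8.6)] z 0.1303 th 292.0
33.1917
now (np.float64(1.0), [338.0, 338.5, 339.0, 339.5, 340.0, 340.5, 341.0, 341.5, 342.0, 342.5, 343.0, 343.5, 344.0, 344.5, 345.0, 345.5]) (np.float64(1.0), [336.0, 336.5, 337.0, 337.5, 338.0, 338.5, 339.0, 339.5, 340.0, 340.5, 341.0, 341.5, 342.0, 342.5, 343.0, 343.5, 344.0])
```

View pics/d2.png

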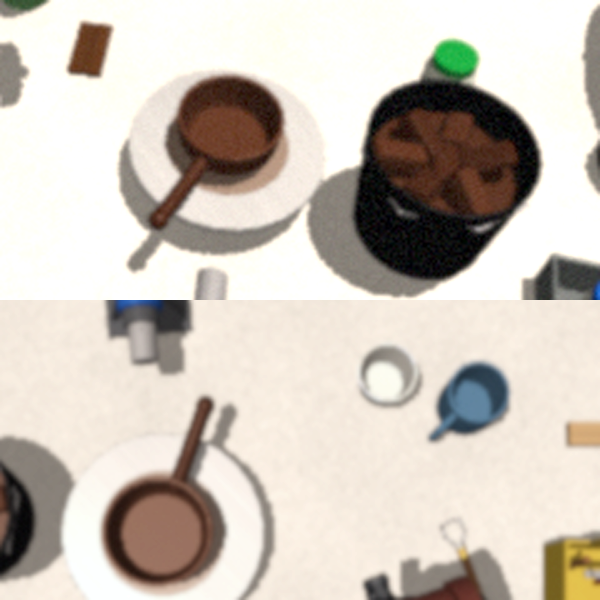

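The handle is at about 341° in both views and the nozzle is at 6.4°, so about 26° remains. Slip so far is about 7%, so I'll drag from 268° to 296°.

```bash
python3 - <<'E'
from drag import *
from meas import *
off=180
arm.movep(pos(268,.19),quat(268,off))
z,b=press(268,off); z,th=drag(268,295.5,off,z,b,step=4)
lift(th); arm.line_to([.45,-.12,.3],.25,ori=quat(th,off)); print(arm.read_time())
t=snapshot("top"); cv2.imwrite("pics/t5.png",t); s=snapshot("scene"); cv2.imwrite("pics/s5.png",s)
for im,n in((t,"top"),(s,"scene")): k=best(handle(im,n))[1]; print(n,np.mean(k),k[0],k[-1])
cv2.imwrite("pics/d3.png",cv2.convertScaleAbs(np.vstack([cv2.resize(s[100:300,150:550],(600,300)),cv2.resize(t[80:280,150:550],(600,300))]),alpha=1.4))
E
```

```text
pressed 0.1314 8.9
F [np.float64(6.8), np.float64(7.2), np.float64(7.8), np.float64(9.0), np.float64(8.7), np.float64(8.4), np.float64(8.6)] z 0.1306 th 295.5
40.775
top 11.25 8.0 14.5
scene 10.0 6.5 13.5
```

View pics/d3.png

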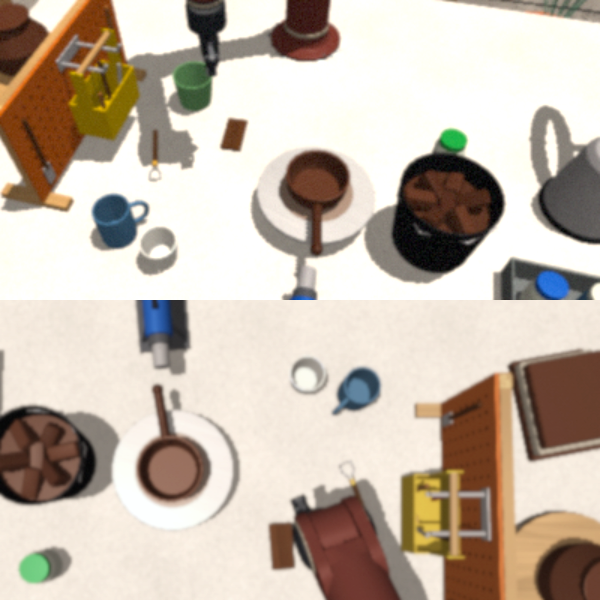

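The handle is at about 10.6° and the nozzle at about 6.2°. That is inside tolerance but not by much, so I'll nudge the wheel back by about 4.3°. The caddy still hangs and the bystanders look unmoved.

```bash
python3 - <<'E'
from drag import *
from meas import *
off=180
arm.movep(pos(296,.19),quat(296,off))
z,b=press(296,off); z,th=drag(296,291.5,off,z,b,step=2.3)
lift(th); arm.line_to([.45,-.12,.3],.25,ori=quat(th,off)); print(arm.read_time())
t=snapshot("top"); s=snapshot("scene")
for im,n in((t,"top"),(s,"scene")): k=best(handle(im,n))[1]; print(n,np.mean(k),k[0],k[-1])
T,S=cam("top"),cam("scene")
# nozzle bearing: blue body axis cast at z=.095 in the start pictures
for n,C,box in(("top",T,(220,40,290,115)),("scene",S,(325,280,375,375))):
    im=cv2.imread(f"pics/{n}0.png"); h=cv2.cvtColor(im,cv2.COLOR_BGR2HSV); m=np.zeros((400,640),bool); m[box[1]:box[3],box[0]:box[2]]=1
    ys,xs=np.nonzero(blob(m&(h[...,0]>95)&(h[...,0]<128)&(h[...,1]>110)))
    X=np.array([onz(C,p,.105) for p in zip(xs,ys)]); c=X.mean(0)[:2]-W; print(n,"dryer bearing",np.degrees(np.arctan2(c[1],c[0])))
for n,a in(("top",t),("scene",s)):   # pan still centred / bystanders unmoved
    d=cv2.absdiff(a,cv2.imread(f"pics/{n}0.png")).max(2)>45; print(n,[int(d[y0:y1,x0:x1].sum()) for x0,y0,x1,y1 in([(340,115,405,160),(375,180,400,235),(150,240,195,270)] if n=="top" else [(210,225,270,280),(265,140,292,172),(440,185,462,205)])])
E
```

```text
pressed 0.1314 8.2
F [np.float64(7.6), np.float64(8.8)] z 0.1312 th 291.5
47.1417
top 8.25 5.0 11.5
scene 7.0 3.5 10.5
top dryer bearing 6.120975640036186
scene dryer bearing 5.758353559756089
top [0, 769, 0]
scene [0, 110, 0]
```

The handle is at about 7.6° and the nozzle at about 6°, which is roughly 5 mm off and well inside tolerance. I'll hand it in.

```bash
python3 -c "
from station import ticket; print(ticket.finish_job())"
```

```text
the job is handed in; nothing more can be done
None
```

I handed the job in at about 47 s: the caddy hangs on both prongs, and the pan's handle points within about 2° (roughly 5 mm) of the dry spot; the hand-in returned no verdict.

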